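# Stand the leaning bottle in the tray that lacks a tall one

## Task

Each of the two trays is meant to hold one tall and one short bottle; at the moment one tray has only a tall bottle and the other only a short one. Take the tall bottle that leans in the sloping stand and set it upright in the empty place of the tray that still lacks a tall bottle. Set it down gently, letting go only once its base stands on the tray's floor, and do not disturb the other bottles or the things around.

Things in the scene. Friction and masses are not known exactly. Their poses are not given: they have to be found in the camera images.
- leaning_centre (a point): centre (58 mm from the underside) of the tall screw-cap bottle leaning in the stand; own z axis: underside to cap, at the start about 35 degrees from vertical, cap end towards the robot. 116 mm tall: body 60 mm across (contact: 56 mm square along x, y) up to 78 mm, neck 30 mm, cap 34 mm across from 96 to 116 mm (fixed). 0.15 to 0.31 kg. Slides out of the stand along its axis.
- tall_centre (a point): centre (58 mm above its underside) of the other tall bottle, the same kind and size; it stands upright in one of the trays, in either place
- short_centre (a point): centre (42.5 mm above its underside) of the short bottle, 85 mm tall, 50 mm across, with a cap 28 mm across; it stands upright in the other tray, in either place
- tray_1: fixed grey two-place tray, 204 mm along x (away from the robot), 108 mm along y; origin: centre of its underside. Floor 4 mm up; 4 mm walls, rim and the dividing wall across the middle (x = 0) 14 mm up. Places 96 x 100 mm inside, centred at x = -50 mm (front) and x = +50 mm (rear), y = 0
- tray_2: the second tray, exactly like tray_1
- stand: fixed sloping metal stand; origin: centre of the underside of its 130 x 80 mm base. The bottle rests on a 74 mm long sloped bed between low side cheeks, underside on a foot plate at the far (+x) side; its cap end points to the stand's -x and up, 35 degrees from vertical, clear of the metal (which is about 95 mm high)
- timer: bystander: small timer, 66 x 66 x 19 mm, origin at the centre of its underside
- tape: bystander: roll of tape, 60 mm across, 13 mm high, origin at the centre of its underside
- marker: bystander: marker pen lying on the worktop, 132 mm long, 13 mm thick, origin at the centre of its underside, long axis y
- bottle_leaning: the same leaning bottle; origin at the centre of its underside, axes as above

How it is judged (in metres and radians):
On the way, in this order (a step that is already met when the one before it is completed fails the run):
1. the bottle is lifted clear of the stand (distance of leaning_centre from where it was at the start of the episode above 0.06 m and contact force between bottle_leaning and stand below 0.01 N and contact force between bottle_leaning and the fingers above 0.5 N), for 0.1 s.
2. still held, the upright bottle stands on the floor of the tray that lacks a tall bottle (((horizontal distance between tall_centre and tray_1 below 0.1 m and contact force between bottle_leaning and tray_2 above 0.3 N and contact force between bottle_leaning and the fingers above 0.5 N and angle between leaning_centre's own z axis and vertical below 0.12 rad and z of leaning_centre in the frame of tray_2 below 0.07 m) or (horizontal distance between tall_centre and tray_2 below 0.1 m and contact force between bottle_leaning and tray_1 above 0.3 N and contact force between bottle_leaning and the fingers above 0.5 N and angle between leaning_centre's own z axis and vertical below 0.12 rad and z of leaning_centre in the frame of tray_1 below 0.07 m))), for 0.1 s.
At the end, for the whole second after the job is handed in: The stand's bottle is upright (0.05 rad), at rest, released, on the floor of the tray holding the short bottle: centre within the walls, 58 to 66 mm above the tray's underside. The two other bottles are upright (0.05 rad), within 15 mm of where they stood (((horizontal distance between tall_centre and tray_1 below 0.1 m and x of leaning_centre in the frame of tray_2 between -0.098 and 0.098 m and y of leaning_centre in the frame of tray_2 between -0.05 and 0.05 m and z of leaning_centre in the frame of tray_2 between 0.058 and 0.066 m) or (horizontal distance between tall_centre and tray_2 below 0.1 m and x of leaning_centre in the frame of tray_1 between -0.098 and 0.098 m and y of leaning_centre in the frame of tray_1 between -0.05 and 0.05 m and z of leaning_centre in the frame of tray_1 between 0.058 and 0.066 m)) and angle between each of leaning_centre, tall_centre, short_centre's own z axis and vertical below 0.05 rad and linear speed of bottle_leaning below 0.01 m/s and contact force between bottle_leaning and the fingers below 0.01 N and distance of each of tall_centre, short_centre from where it was at the start of the episode below 0.015 m); the robot touches nothing.
It fails at once if a bottle that was already in a tray is pushed more than 15 mm or tipped (distance of any of tall_centre, short_centre from where it was at the start of the episode above 0.015 m or angle between any of tall_centre, short_centre's own z axis and vertical above 0.2 rad).
It fails at once if a bystander (timer, tape, marker) is moved more than 20 mm (distance of any of timer, tape, marker from where it was at the start of the episode above 0.02 m).
It fails at once if the bottle is slammed or pressed on a tray with more than 40 N (contact force between bottle_leaning and tray_1 above 40 N or contact force between bottle_leaning and tray_2 above 40 N).
It also fails if it takes over 38 s, if anything falls off the work surface, if the arm or the gripper's body presses on something with over 40 N, if the wrist force passes 120 N, or if a joint passes its speed limit or range.

## Robot

A 6-joint arm with a two-finger parallel gripper is mounted at the origin on a cart in front of the work surface, level with it; the furniture and walls round the work are solid. World frame = base frame: x ahead of the robot, y to its left, z up, the work surface at z = 0. Lengths are in mm, angles in rad, forces in N, time in s.
With the tool pointing down it reaches from about 400 to 925 mm from the base axis. Payload 12.5 kg.
Tool frame: the origin (TCP) lies between the finger pads; the fingertips stand 19 mm ahead of it and the grasp point (between the pads) is the TCP (env.tips_ahead is the distance from the TCP to the fingertips, in mm); z points along the fingers, y is the line along which they close (so a half turn about z gives the same grasp; the last joint's range is limited). The gripper opens to 95 mm and grips with 3 to 60 N. Pads are 20 mm wide; open, the fingers measure 119 mm over their backs; the gripper's body (75 mm by 180 mm) begins 59 mm behind the grasp point.
Start: joints at [-1.282, 0.491, 1.559, -0, 1.092, -0.106], TCP at [240.413, -576.928, 233.661] pointing down, gripper open.
Joint ranges: [-3.1, 3.1], [-0.84, 2.19], [0.05, 2.79], [-1.13, 4.28], [0.06, 2.93], [-2.69, 2.69]. Speed limits (rad/s): [2.22, 2.22, 2.79, 3.14, 3.14, 3.14].

## Interface

Orientations are given as [roll, pitch, yaw] about the fixed x, y, z axes, in that order (R = Rz(yaw) Ry(pitch) Rx(roll)).
In Python, from cell import env gives the robot as it stands.
- The arm moves only by the shell command python3 -m crank 'ROWS'. ROWS is JSON, a list of rows, each a list of 5 numbers: the shift along the tool's x, y, z in mm, then the turn about the tool's z in degrees, then the finger opening in mm, from 0 to 95.1. In form: [[dx, dy, dz, yaw, grip], ...]. A call has 1 to 10 rows; each row is the pose to reach, as a shift and turn from the pose commanded when the call began, along the tool's axes at that moment; what a row does not reach only later rows make up. A row lasts 1/12 s, in which the tool goes at most 41.7 mm and 7.16 degrees, less where a joint would pass 70% of its speed; a pose out of reach is approached as far as the arm can. A call with a gripper value outside its range is refused whole. The fingers move at their own pace and stop on an object; the grip force is fixed at half the most. Time passes only in rows, so rows that repeat a pose let the fingers close. It gives the time, the measured TCP pose, the force, the opening and the grip force at its end, in the units of the state.
- env.state(): the state, without advancing time (a new reading comes with each control period).
- env.read_camera(name): name is "scene" or "top"; returns a dict with "img" (480x640x3 uint8, blue, green, red), "K" (3x3 intrinsics, pixels), "k1" (the pictures are not rectified: a ray, as slopes to the right and down, at radius r is drawn at 1 + k1 r^2 times it, then the intrinsics apply), "pose" (4x4, takes a point from camera to world coordinates). Camera axes: x right, y down, z forward; pixel columns grow to the right and rows downward; lengths in mm; the calibration is good to about 2 mm. A picture is of the moment at which its call begins. There is no depth.
- env.job_done(): hands the job in; it is judged then, once.
The state is a dict: "t": time; "joints": joint angles; "qvel": joint speeds; "tau": joint torques, N m; "eef_pos": TCP position; "tcp_rot": TCP orientation; "ft_force": force on the tool from outside, world axes, zero at the start; "moment": the same for the moment, N m; "opening": opening from 0.0 (shut) to 1.0 (fully open); "grip_force": force on a finger pad.
Only numpy, scipy, OpenCV 4.12 (cv2) and the standard library are available. Lean on these libraries where they do the work, as an engineer would, in place of code of your own. Each camera call takes 0.05 s, during which the arm holds its last target. There are 200 camera calls.

## Working session

There is one attempt and no reset: what is moved stays moved. The work goes in short steps, Python scripts to look and compute and a shell command to move; the robot and the scene stay as the last step left them, time stands still between calls to the robot, and variables do not carry over. Pictures are saved under pics/ and viewed, at most 10 in all, crops included, and the job is handed in when it is done.

```bash
ls; mkdir -p pics; python3 - <<'E'
from cell import env
import cv2
for n in("scene","top"):
    c=env.read_camera(n); cv2.imwrite(f"pics/{n}0.png",c["img"]); print(n,c["K"],c["k1"],c["pose"].round(3).tolist() if hasattr(c["pose"],'round') else c["pose"])
print(env.state())
E
```

```text
pics
scene [[565.47808077   0.         308.39085194]
 [  0.         565.47808077 235.2395291 ]
 [  0.           0.           1.        ]] -0.17068870490966787 [[-0.719, -0.328, 0.613, -78.956], [-0.695, 0.314, -0.647, 590.603], [0.019, -0.891, -0.453, 558.048], [0.0, 0.0, 0.0, 1.0]]
top [[467.66392281   0.         324.04242477]
 [  0.         467.66392281 239.71407251]
 [  0.           0.           1.        ]] 0.02385905051859822 [[-0.013, -0.998, 0.061, 494.619], [-1.0, 0.014, 0.014, -123.714], [-0.015, -0.061, -0.998, 1033.953], [0.0, 0.0, 0.0, 1.0]]
{'t': 0.1, 'joints': array([-1.28159213e+00,  4.91462716e-01,  1.55937060e+00, -5.34114768e-06,
        1.09167679e+00, -1.05609107e-01]), 'qvel': array([-1.62693087e-03, -1.67766139e-03, -1.80666864e-03, -1.10873603e-03,
        9.87972361e-04, -6.59829761e-05]), 'tau': array([ 3.36436475e-03, -6.13624978e+01, -2.58604789e+01,  6.94118324e-02,
        4.70501091e-02, -2.89121431e-05]), 'eef_pos': array([ 240.35953098, -576.73523486,  233.14905441]), 'tcp_rot': array([-3.14067981e+00, -9.20003546e-05,  3.94815730e-01]), 'ft_force': array([-0.39244691, -0.45159641,  0.02162833]), 'moment': array([ 0.00497659, -0.04889718,  0.05180694]), 'grip_force': 0.0, 'opening': 1.0019046731500267}
```

View pics/scene0.png

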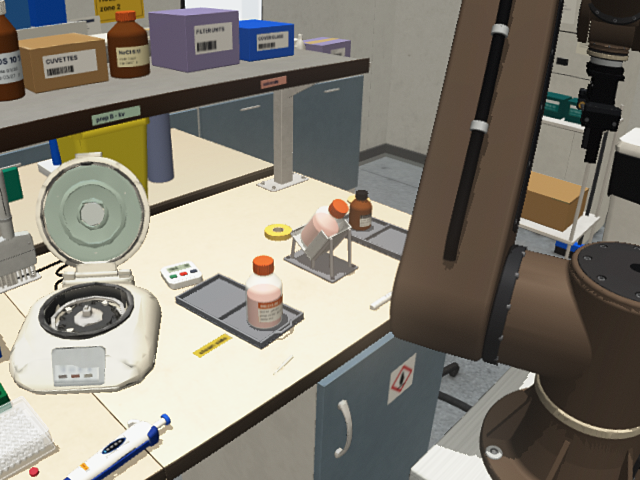

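View pics/top0.png

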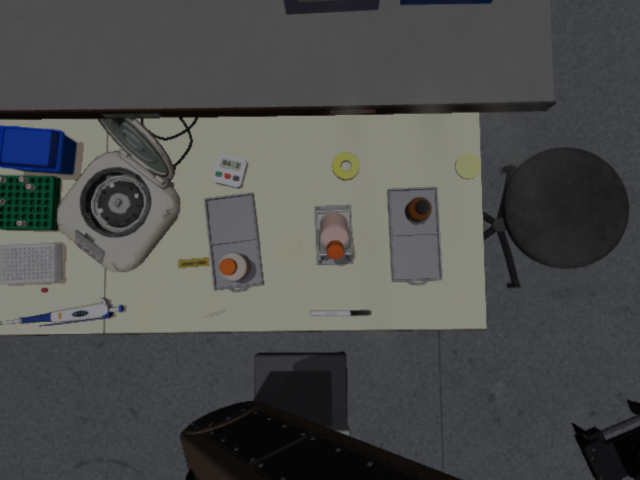

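Top: the tall bottle stands in the left tray (233,266). The short one is in the rear place of the right tray (418,209), so that tray's front place (~(415,260)) is the target. The leaning cap is at (336,250). I'll zoom in for accurate pixels.

```bash
python3 - <<'E'
import cv2,numpy as np
a=cv2.imread("pics/top0.png")[175:300,300:450]; a=cv2.resize(a,None,fx=4.8,fy=4.8,interpolation=cv2.INTER_CUBIC)
cv2.imwrite("pics/top_crop.png",cv2.convertScaleAbs(a,alpha=1.3))
b=cv2.imread("pics/scene0.png")[180:290,270:420]; cv2.imwrite("pics/sc_crop.png",cv2.resize(b,None,fx=5,fy=5,interpolation=cv2.INTER_CUBIC))
for n in("scene","top"):
    i=cv2.imread(f"pics/{n}0.png"); h=cv2.cvtColor(i,cv2.COLOR_BGR2HSV)
    m=cv2.inRange(h,(3,170,90),(14,255,255)); _,_,s,c=cv2.connectedComponentsWithStats(m)
    print(n,[(q.tolist(),d.round(1).tolist()) for q,d in zip(s,c) if 60<q[4]<2000])
E
```

```text
scene [([108, 10, 36, 26, 582], [125.1, 24.2]), ([0, 17, 10, 17, 88], [2.7, 26.5]), ([329, 199, 19, 15, 178], [338.8, 205.9]), ([253, 256, 20, 19, 329], [262.9, 264.9])]
top [([327, 241, 17, 18, 212], [334.9, 250.2]), ([220, 259, 16, 16, 196], [227.3, 266.4])]
```

View pics/top_crop.png

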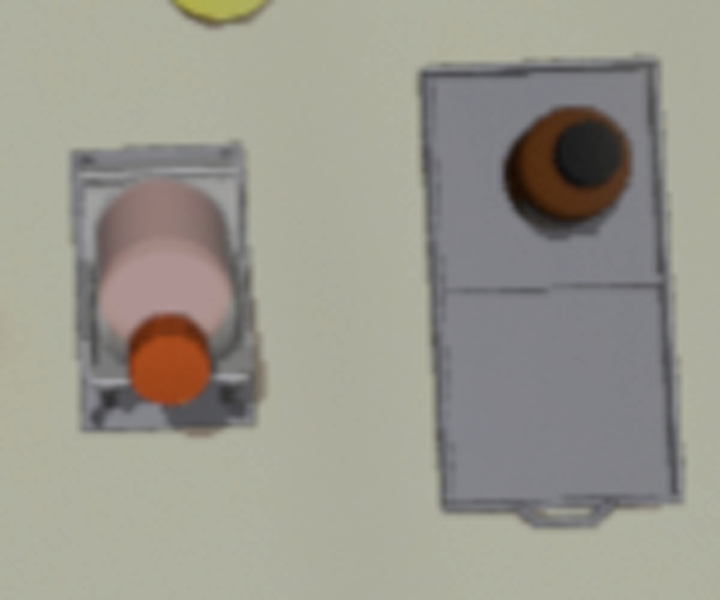

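View pics/sc_crop.png

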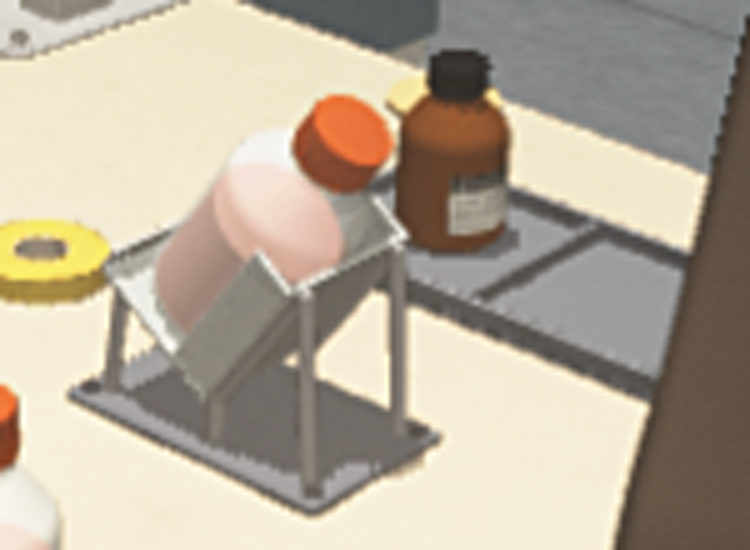

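The zooms show the cap centre at top (335.4,250.0) and scene (338.7,208.8). The stand base and tray corners are also clearly visible. Now I'll triangulate.

```bash
cat > h.py <<'E'
import numpy as np,cv2
from cell import env
def ray(c,p):
    d=(np.array(p,float)-[c["K"][0][2],c["K"][1][2]])/c["K"][0][0]; u=d.copy()
    for _ in range(20): u=d/(1+c["k1"]*(u@u))
    P=np.array(c["pose"]); return P[:3,3],P[:3,:3]@np.array([*u,1])
def onz(c,p,z):
    o,d=ray(c,p); return (o+d*(z-o[2])/d[2])
def tri(cs,ps):
    A=[];b=[]
    for c,p in zip(cs,ps):
        o,d=ray(c,p); d/=np.linalg.norm(d); M=np.eye(3)-np.outer(d,d); A.append(M); b.append(M@o)
    x=np.linalg.lstsq(np.vstack(A),np.hstack(b),rcond=None)[0]
    return x, np.linalg.norm(np.vstack(A)@x-np.hstack(b))
E
python3 - <<'E'
from h import *
t=env.read_camera("top"); s=env.read_camera("scene")
print("cap",tri([t,s],[(335.4,250),(338.7,208.8)]))
f=lambda x,y:(300+x/4.8,175+y/4.8)
for nm,L,z in(("stand",[(72,152),(241,145),(255,427),(83,432)],3),("tray",[(420,70),(657,60),(681,501),(444,510)],14)):
    q=np.array([onz(t,f(*p),z)[:2] for p in L]); print(nm,q.round(1).tolist(),q.mean(0).round(1))
    for i,j in((3,0),(2,1),(1,0),(2,3)):
        v=q[j]-q[i]; print(np.linalg.norm(v).round(1),np.degrees(np.arctan2(v[1],v[0])).round(1))
print("short top",onz(t,f(589,154),85),"tall top",onz(t,(227.3,266.4),118))
st=env.state();print(st["eef_pos"],st["tcp_rot"])
E
```

```text
cap (array([ 530.45241463, -132.3090849 ,  133.38463925]), np.float64(0.9708141000187316))
stand [[631.8, -90.2], [633.9, -168.3], [503.8, -172.6], [502.5, -93.7]] [ 568.  -131.2]
129.4 1.6
130.2 1.9
78.1 91.5
78.9 90.9
tray [[665.7, -250.1], [668.5, -357.9], [468.0, -363.2], [465.2, -256.7]] [ 566.9 -306.9]
200.6 1.9
200.6 1.5
107.9 91.5
106.5 91.5
short top [ 616.76607784 -311.90113109   85.        ] tall top [501.2281713  79.327419  118.       ]
[ 240.37796451 -576.81793625  233.29100115] [-3.14098559e+00 -5.98509626e-05  3.94787671e-01]
```

```bash
python3 -m crank '[[30,-20,0,2,95],[65,-44,0,5,95],[105,-72,0,8,95],[145,-99,0,11,95],[185,-126,0,13,95],[225,-153,0,15,95],[265,-180,0,17,95],[300,-204,0,19,95],[330,-225,0,20,95],[355,-242,0,21,95]]'; python3 - <<'E'
from h import *
s=env.state();print(s)
c,n=np.cos(s["tcp_rot"][2]),np.sin(s["tcp_rot"][2]);d=np.array([530.5,-132.3])-s["eef_pos"][:2];print(d@[c,n],d@[n,-c],np.degrees(s["tcp_rot"][2]))
E
```

```text
t: 1.03
eef_pos: [465.6, -230.7, 233.7]
tcp_rot: [3.141, -0.0, 0.027]
ft_force: [0.2, -1.9, 0.6]
opening: 0.996
grip_force: 0.0
{'t': 1.0333, 'joints': array([-5.87154138e-01,  3.41657689e-01,  1.81442499e+00, -7.64437624e-05,
        9.85267071e-01,  9.56539587e-01]), 'qvel': array([ 0.97133481,  0.05879117, -0.09840146,  0.00323424,  0.03160211,
        1.16905472]), 'tau': array([-7.50228792e+00, -5.16450047e+01, -2.19760197e+01,  6.49146549e-02,
        2.29736266e-02, -1.90606803e+00]), 'eef_pos': array([ 465.62122054, -230.7059765 ,  233.73906167]), 'tcp_rot': array([ 3.14140058e+00, -1.61776812e-04,  2.71448547e-02]), 'ft_force': array([ 0.1963062 , -1.86873779,  0.56595121]), 'moment': array([ 0.03543813, -0.03234745, -0.05919493]), 'grip_force': 0.0, 'opening': 0.9961803082262739}
67.52576608458659 -96.60881506941999 1.5552856088580733
```

```bash
python3 -m crank '[[18,-27,0,0,95],[35,-50,0,0,95],[49,-70,0,0,95],[56,-80,0,0,95],[58,-83,0,0,95],[58,-83,0,0,95],[58,-83,0,0,95]]'; python3 - <<'E'
from h import *
for n in("scene","top"): cv2.imwrite(f"pics/{n}1.png",env.read_camera(n)["img"])
i=cv2.imread("pics/scene1.png")[130:290,230:430]; cv2.imwrite("pics/s1.png",cv2.resize(i,None,fx=3.7,fy=3.7,interpolation=cv2.INTER_CUBIC))
E
```

```text
t: 1.62
eef_pos: [520.1, -148.7, 233.5]
tcp_rot: [3.141, 0.0, 0.028]
ft_force: [-0.3, 0.5, -0.7]
opening: 1.0
grip_force: 0.0
```

View pics/s1.png

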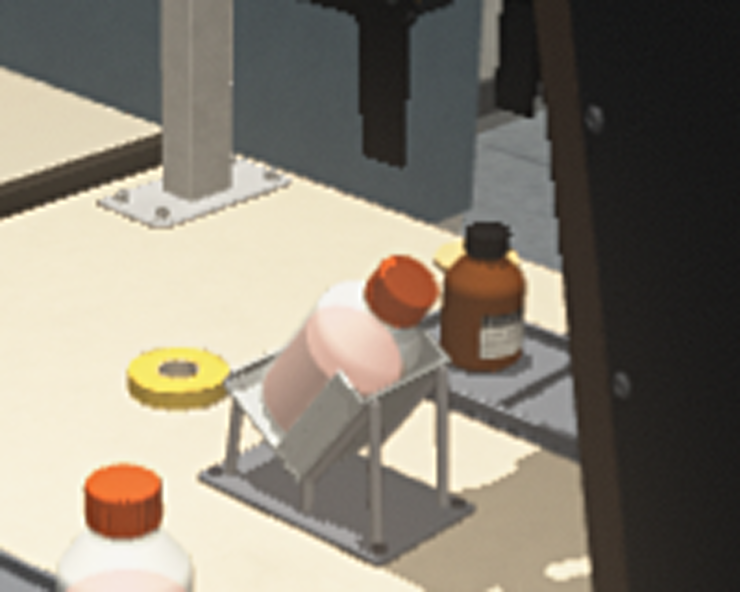

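The gripper is above and slightly behind the cap, with the arm clear. I'll finish the alignment and descend.

```bash
python3 -m crank '[[6,-8,0,0,95],[10.8,-16,0,0,95],[10.8,-16,20,0,95],[10.8,-16,45,0,95],[10.8,-16,70,0,95],[10.8,-16,88,0,95],[10.8,-16,97,0,95],[10.8,-16,100,0,95],[10.8,-16,100,0,95],[10.8,-16,100,0,95]]'
```

```text
t: 2.55
eef_pos: [531.4, -131.7, 134.5]
tcp_rot: [3.141, -0.001, 0.028]
ft_force: [0.1, 0.0, 0.3]
opening: 1.002
grip_force: 0.0
```

```bash
python3 -m crank '[[0,0,1,0,80],[0,0,1,0,60],[0,0,1,0,45],[0,0,1,0,36],[0,0,1,0,30],[0,0,1,0,28],[0,0,1,0,28],[0,0,1,0,28]]'; python3 - <<'E'
from h import *
t=env.read_camera("top");cv2.imwrite("pics/top2.png",t["img"])
i=env.read_camera("scene")["img"]; cv2.imwrite("pics/s2.png",cv2.resize(i[130:290,230:430],None,fx=3.7,fy=3.7,interpolation=cv2.INTER_CUBIC))
E
```

```text
t: 3.22
eef_pos: [530.9, -131.7, 132.7]
tcp_rot: [3.142, -0.0, 0.028]
ft_force: [-0.6, 0.7, 0.2]
opening: 0.496
grip_force: 0.0
```

View pics/s2.png

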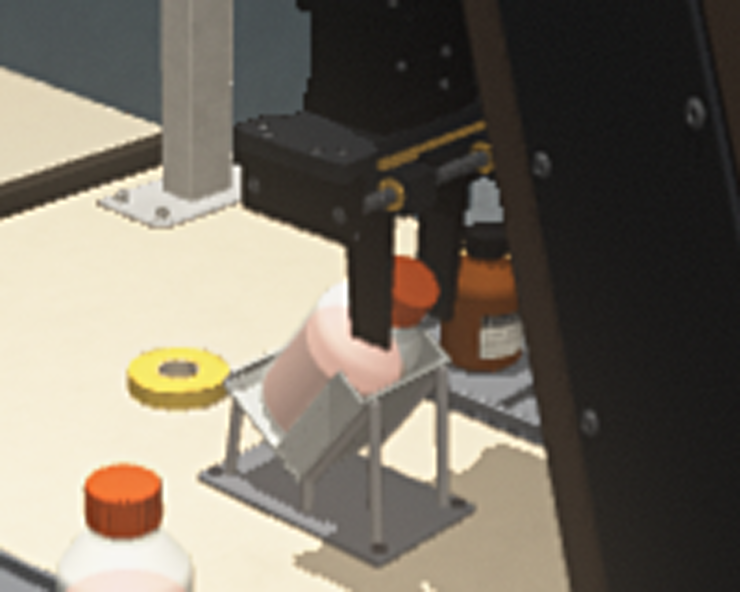

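The fingers straddle the cap and are still closing, so I'll continue.

```bash
python3 -m crank '[[0,0,0,0,28],[0,0,0,0,28],[0,0,0,0,28],[0,0,0,0,28],[0,0,0,0,28],[0,0,0,0,28]]'
```

```text
t: 3.82
eef_pos: [530.9, -131.7, 132.6]
tcp_rot: [3.142, 0.0, 0.028]
ft_force: [-1.0, 0.3, 0.7]
opening: 0.346
grip_force: 30.0
```

```bash
python3 -m crank '[[-3,0,-4,0,28],[-9,0,-13,0,28],[-17,0,-25,0,28],[-26,0,-37,0,28],[-35,0,-50,0,28],[-44,0,-63,0,28],[-52,0,-75,0,28],[-55,0,-85,0,28],[-56,0,-92,0,28],[-56,0,-92,0,28]]'; python3 - <<'E'
from h import *
t=env.read_camera("top");cv2.imwrite("pics/top3.png",t["img"])
i=env.read_camera("scene")["img"]; cv2.imwrite("pics/s3.png",cv2.resize(i[130:290,230:430],None,fx=3.7,fy=3.7,interpolation=cv2.INTER_CUBIC))
E
```

```text
t: 4.65
eef_pos: [475.2, -133.5, 226.2]
tcp_rot: [3.14, -0.002, 0.028]
ft_force: [0.2, 0.2, -2.5]
opening: 0.346
grip_force: 30.0
```

View pics/s3.png

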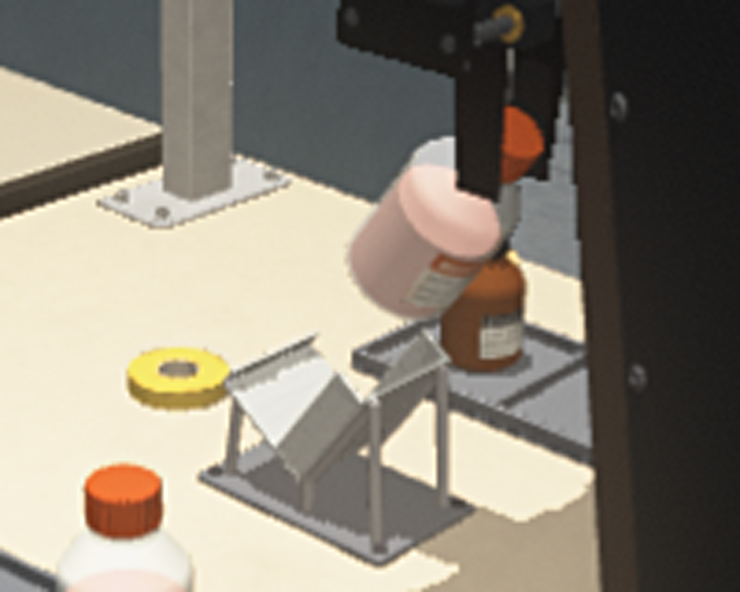

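The bottle is out of the stand, held by the cap and still tilted ~35°. Only shifts and yaw are available, so I'll push the lower body against the stand's front top edge to turn it upright in the fingers. First I need to measure that edge.

```bash
python3 - <<'E'
from h import *
s=env.read_camera("scene")
g=lambda x,y:(230+x/3.7,130+y/3.7)
for b,t in(((378,548),(376,402)),((458,500),(445,357))):
    p=onz(s,g(*b),4); o,d=ray(s,g(*t)); k=((p-o)[:2]@d[:2])/(d[:2]@d[:2]); print(p.round(1),(o+k*d).round(1))
for q in ((230,385),(315,340),(430,335)):
    print(q,onz(s,g(*q),95).round(1),onz(s,g(*q),75).round(1))
i=cv2.imread("pics/top3.png")[190:330,270:400]; cv2.imwrite("pics/t3.png",cv2.convertScaleAbs(cv2.resize(i,None,fx=4.2,fy=4.2,interpolation=cv2.INTER_CUBIC),alpha=1.4))
E
```

```text
[ 515.3 -103.9    4. ] [ 518.5 -101.2   87.6]
[ 518.3 -171.     4. ] [ 527.2 -163.9   87.9]
(230, 385) [570.8 -52.   95. ] [598.9 -79.8  75. ]
(315, 340) [ 577.1 -119.2   95. ] [ 605.4 -149.9   75. ]
(430, 335) [ 540.2 -166.6   95. ] [ 566.9 -199.3   75. ]
```

View pics/t3.png

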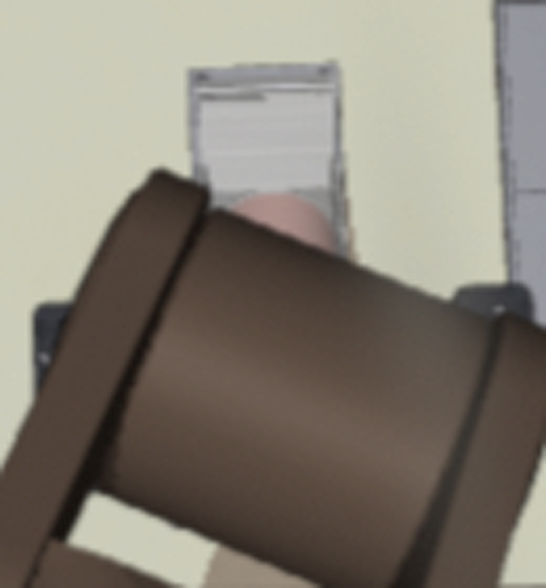

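```bash
python3 -m crank '[[-15,0,0,0,28],[-35,0,0,0,28],[-52,0,0,0,28],[-62,0,8,0,28],[-63,0,28,0,28],[-63,0,50,0,28],[-63,0,68,0,28],[-63,0,78,0,28],[-63,0,81,0,28],[-63,0,81,0,28]]' && python3 -m crank '[[4,0,0,0,28],[10,0,0,0,28],[16,0,0,0,28],[22,0,0,0,28],[28,0,0,0,28],[34,0,0,0,28],[40,0,0,0,28],[40,0,0,0,28]]'
```

```text
t: 5.63
eef_pos: [411.7, -134.9, 142.7]
tcp_rot: [-3.141, 0.002, 0.028]
ft_force: [-0.3, 0.5, -1.7]
opening: 0.347
grip_force: 30.0
t: 6.3
eef_pos: [452.5, -133.7, 143.7]
tcp_rot: [-3.141, 0.001, 0.029]
ft_force: [-1.8, 0.3, -3.8]
opening: 0.348
grip_force: 30.0
```

```bash
python3 -m crank '[[4,0,0,0,28],[9,0,0,0,28],[14,0,0,0,28],[19,0,0,0,28],[24,0,0,0,28],[29,0,0,0,28],[32,0,0,0,28],[32,0,0,0,28]]'; python3 - <<'E'
from h import *
i=env.read_camera("scene")["img"]; cv2.imwrite("pics/s4.png",cv2.resize(i[130:290,230:430],None,fx=3.7,fy=3.7,interpolation=cv2.INTER_CUBIC))
E
```

```text
t: 6.97
eef_pos: [484.5, -133.0, 143.5]
tcp_rot: [3.141, -0.0, 0.028]
ft_force: [-1.6, 0.7, -2.4]
opening: 0.349
grip_force: 30.0
```

View pics/s4.png

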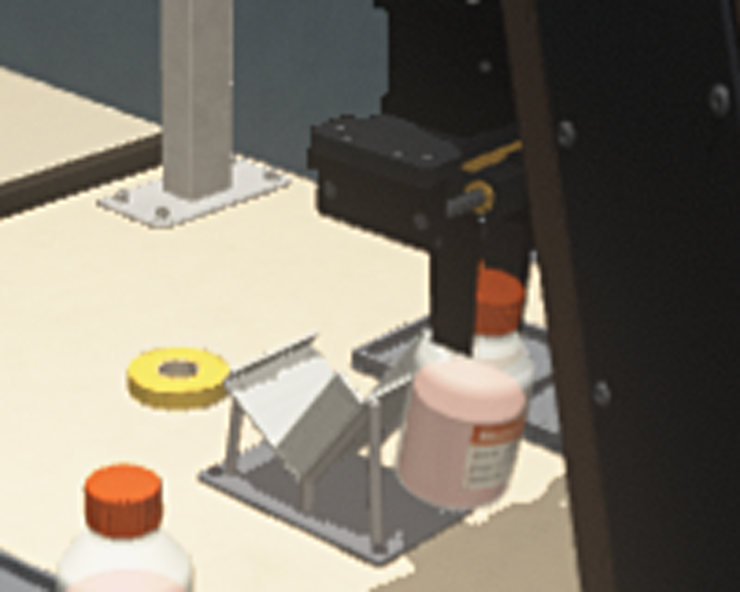

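The bottle pivoted well; about 9° of lean is left (sides slope ~17 px per 100). I'll push ~9 mm further.

```bash
python3 -m crank '[[3,0,0,0,28],[6,0,0,0,28],[8,0,0,0,28],[9,0,0,0,28],[9,0,0,0,28]]'; python3 - <<'E'
from h import *
i=env.read_camera("scene")["img"]; cv2.imwrite("pics/s5.png",cv2.resize(i[180:280,310:400],None,fx=5.5,fy=5.5,interpolation=cv2.INTER_CUBIC))
E
```

```text
t: 7.43
eef_pos: [493.1, -132.8, 143.6]
tcp_rot: [3.142, -0.0, 0.028]
ft_force: [-4.2, 0.2, 0.7]
opening: 0.347
grip_force: 30.0
```

View pics/s5.png

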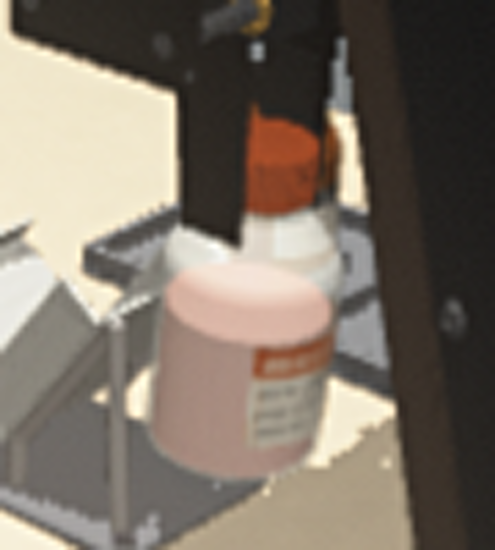

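About 7–8° remains. I'll push a little more, then measure the axis numerically from the silhouette edges. Both tangent planes contain the axis direction.

```bash
python3 -m crank '[[3,0,0,0,28],[6,0,0,0,28],[8,0,0,0,28],[8,0,0,0,28]]'; cat > ax.py <<'E'
from h import *
def axis(x0,x1,y0,y1,verbose=False):
    c=env.read_camera("scene"); h=cv2.cvtColor(c["img"],cv2.COLOR_BGR2HSV).astype(int)
    L=[];R=[]; img=c["img"].astype(int); m=((img[...,2]-img[...,1])>25)&((img[...,2]-img[...,1])<90)&(img[...,2]>110)&(np.abs(img[...,1]-img[...,0])<25)
    for y in range(y0,y1):
        r=np.where(m[y,x0:x1])[0]
        if len(r): L.append((x0+r[0],y)); R.append((x0+r[-1],y))
    if verbose: print([(a[1],a[0],b[0]) for a,b in zip(L,R)])
    N=[]
    for P in (L,R):
        D=np.array([ray(c,p)[1] for p in P]); N.append(np.linalg.svd(D)[2][2])
    a=np.cross(*N); a*=np.sign(a[2]); a/=np.linalg.norm(a); return a
if __name__=="__main__": print(axis(325,385,215,275,True))
E
python3 ax.py
```

```text
t: 7.82
eef_pos: [501.2, -132.4, 143.6]
tcp_rot: [-3.141, 0.0, 0.028]
ft_force: [-4.5, 0.8, 1.6]
opening: 0.346
grip_force: 30.0
[(215, np.int64(362), np.int64(362)), (216, np.int64(351), np.int64(361)), (217, np.int64(352), np.int64(358)), (230, np.int64(341), np.int64(344)), (231, np.int64(340), np.int64(365)), (232, np.int64(339), np.int64(366)), (233, np.int64(339), np.int64(367)), (234, np.int64(339), np.int64(368)), (235, np.int64(339), np.int64(368)), (236, np.int64(339), np.int64(368)), (237, np.int64(340), np.int64(367)), (238, np.int64(341), np.int64(369)), (239, np.int64(342), np.int64(369)), (240, np.int64(340), np.int64(369)), (241, np.int64(342), np.int64(369)), (242, np.int64(342), np.int64(368)), (243, np.int64(343), np.int64(368)), (244, np.int64(341), np.int64(368)), (245, np.int64(340), np.int64(366)), (246, np.int64(340), np.int64(364)), (247, np.int64(341), np.int64(360)), (248, np.int64(340), np.int64(353)), (249, np.int64(340), np.int64(353)), (250, np.int64(340), np.int64(353)), (251, np.int64(339), np.int64(352)), (252, np.int64(339), np.int64(352)), (253, np.int64(341), np.int64(352)), (254, np.int64(339), np.int64(352)), (255, np.int64(341), np.int64(353)), (256, np.int64(342), np.int64(353)), (257, np.int64(341), np.int64(353)), (258, np.int64(341), np.int64(353)), (259, np.int64(339), np.int64(365)), (260, np.int64(340), np.int64(364)), (261, np.int64(340), np.int64(364)), (262, np.int64(341), np.int64(363)), (263, np.int64(343), np.int64(362)), (264, np.int64(347), np.int64(359)), (265, np.int64(352), np.int64(353))]
[-0.42177964  0.4526329   0.78563693]
```

Left edge is ~339→340 and the right edge 369→365, so ~4° is left. I'll push 3 mm more, then back off, rise, and compute the route to the tray's front place.

```bash
python3 -m crank '[[2,0,0,0,28],[3.5,0,0,0,28],[3.5,0,0,0,28],[-6,0,0,0,28],[-16,0,-6,0,28],[-16,0,-22,0,28],[-16,0,-42,0,28],[-16,0,-52,0,28],[-16,0,-52,0,28]]'; python3 - <<'E'
from h import *
s=env.read_camera("scene");P=np.array(s["pose"])
def px(w):
    q=np.linalg.inv(P)@[*w,1]; u=q[:2]/q[2]; u=u*(1+s["k1"]*(u@u)); return s["K"][0][0]*u+[s["K"][0][2],s["K"][1][2]]
e=env.state()["eef_pos"]
# predicted silhouette centreline for tilt th (cap towards -x)
for th in (0,3,6,9):
    t=np.radians(th); d=np.array([np.sin(t),0,-np.cos(t)])
    print(th,px(e+d*45).round(1),px(e+d*90).round(1))
img=s["img"].astype(int); m=((img[...,2]-img[...,1])>25)&((img[...,2]-img[...,1])<90)&(np.abs(img[...,1]-img[...,0])<25)
for y in range(185,262,3):
    r=np.where(m[y,325:395])[0]; 
    if len(r): print(y,325+r[0],325+r[-1],end='; ')
t=np.radians(1.6); tr=np.array([566.9,-306.9])-50*np.array([np.cos(t),np.sin(t)]); st=env.state(); c,n=np.cos(st["tcp_rot"][2]),np.sin(st["tcp_rot"][2]); d=tr-e[:2]
print("\n",tr,e,"dx",d@[c,n],"dy",d@[n,-c])
E
```

```text
t: 8.62
eef_pos: [485.5, -133.6, 197.9]
tcp_rot: [3.139, -0.005, 0.028]
ft_force: [-0.0, 0.3, -1.3]
opening: 0.351
grip_force: 30.0
0 [359.2 207. ] [357.7 229.8]
3 [358.2 206.6] [355.7 228.9]
6 [357.1 206.1] [353.7 227.9]
9 [356.1 205.5] [351.8 226.7]
185 360 373; 188 360 372; 191 363 366; 206 349 373; 209 347 377; 212 349 377; 215 350 377; 218 351 378; 221 351 374; 224 349 362; 227 349 362; 230 351 362; 233 349 362; 236 348 374; 239 352 372; 
 [ 516.91949425 -308.29608194] [ 485.04164774 -133.30302865  196.53286135] dx 26.948680148007206 dy 175.81960765453874
```

The silhouette slope now matches vertical to within ~1.5°. Carrying it to the tray.

```bash
python3 -m crank '[[2,10,0,0,28],[6,30,0,0,28],[10,55,0,0,28],[14,83,0,0,28],[18,110,0,0,28],[22,136,0,0,28],[25,158,0,0,28],[27,171,0,0,28],[27,176,0,0,28],[27,176,0,0,28]]' && python3 -m crank '[[0,0,8,0,28],[0,0,22,0,28],[0,0,38,0,28],[0,0,54,0,28],[0,0,66,0,28],[0,0,72,0,28],[0,0,74,0,28],[0,0,74,0,28]]'
```

```text
t: 9.5
eef_pos: [516.5, -308.8, 194.6]
tcp_rot: [-3.141, 0.001, 0.027]
ft_force: [0.1, -0.2, -2.3]
opening: 0.35
grip_force: 30.0
t: 10.17
eef_pos: [516.9, -307.5, 121.4]
tcp_rot: [-3.141, 0.0, 0.029]
ft_force: [-0.4, -0.0, -1.7]
opening: 0.344
grip_force: 30.0
```

```bash
python3 -m crank '[[0,0,2,0,28],[0,0,4,0,28],[0,0,6,0,28],[0,0,7,0,28],[0,0,7,0,28],[0,0,7,0,28]]'
```

```text
t: 10.67
eef_pos: [516.9, -308.2, 114.7]
tcp_rot: [3.141, -0.0, 0.028]
ft_force: [0.7, -0.1, -1.9]
opening: 0.35
grip_force: 30.0
```

```bash
python3 -m crank '[[0,0,1,0,28],[0,0,2,0,28],[0,0,2,0,28],[0,0,2,0,28]]'
```

```text
t: 11.0
eef_pos: [516.8, -308.2, 112.6]
tcp_rot: [-3.142, 0.0, 0.028]
ft_force: [-0.2, 0.5, -1.9]
opening: 0.349
grip_force: 30.0
```

```bash
python3 -m crank '[[0,0,0.5,0,28],[0,0,1,0,28],[0,0,1.5,0,28],[0,0,1.5,0,28]]'
```

```text
t: 11.33
eef_pos: [516.8, -308.2, 111.0]
tcp_rot: [3.142, 0.0, 0.028]
ft_force: [0.2, 0.6, -2.9]
opening: 0.349
grip_force: 30.0
```

```bash
python3 -m crank '[[0,0,0.5,0,28],[0,0,1,0,28],[0,0,1,0,28],[0,0,1,0,28]]'
```

```text
t: 11.67
eef_pos: [516.9, -308.2, 110.1]
tcp_rot: [3.142, 0.0, 0.028]
ft_force: [0.7, -1.1, -1.7]
opening: 0.348
grip_force: 30.0
```

```bash
python3 -m crank '[[0,0,0.5,0,28],[0,0,1,0,28],[0,0,1,0,28],[0,0,1,0,28]]'
```

```text
t: 12.0
eef_pos: [516.9, -308.2, 109.2]
tcp_rot: [3.141, -0.0, 0.028]
ft_force: [-1.0, 1.3, -1.0]
opening: 0.349
grip_force: 30.0
```

```bash
python3 -m crank '[[0,0,0.5,0,28],[0,0,1,0,28],[0,0,1,0,28],[0,0,1,0,28]]'
```

```text
t: 12.33
eef_pos: [517.0, -308.2, 109.1]
tcp_rot: [3.141, -0.001, 0.028]
ft_force: [-2.6, 2.0, 8.8]
opening: 0.342
grip_force: 30.0
```

```bash
python3 -m crank '[[0,0,0.5,0,28],[0,0,1,0,28],[0,0,1,0,28],[0,0,1,0,28]]'
```

```text
t: 12.67
eef_pos: [517.0, -308.2, 109.0]
tcp_rot: [3.141, -0.001, 0.028]
ft_force: [-5.5, 3.4, 18.9]
opening: 0.347
grip_force: 30.0
```

Pressed flat, and stiff at ~20 N. I'll relax to a light contact, then release.

```bash
python3 -m crank '[[0,0,-0.7,0,28],[0,0,-1.3,0,28],[0,0,-1.3,0,28],[0,0,-1.3,0,28]]'; python3 - <<'E'
from h import *
s=env.read_camera("scene"); cv2.imwrite("pics/s6.png",s["img"]); print(env.state()["moment"])
E
```

```text
t: 13.0
eef_pos: [516.9, -308.2, 109.1]
tcp_rot: [3.141, -0.0, 0.028]
ft_force: [-3.0, 1.8, 7.8]
opening: 0.347
grip_force: 30.0
[0.39107411 0.43819251 0.04691339]
```

```bash
python3 -m crank '[[0,0,-0.5,0,28],[0,0,-0.5,0,36],[0,0,-0.5,0,42],[0,0,-0.5,0,50],[0,0,-0.5,0,65],[0,0,-0.5,0,80],[0,0,-0.5,0,80],[0,0,-0.5,0,80],[0,0,-0.5,0,80]]'
```

```text
t: 13.8
eef_pos: [516.9, -308.2, 108.9]
tcp_rot: [3.142, 0.0, 0.028]
ft_force: [-0.7, 0.6, 0.2]
opening: 0.8
grip_force: 0.0
```

```bash
python3 -m crank '[[0,0,-8,0,80],[0,0,-25,0,80],[0,0,-50,0,80],[0,0,-80,0,80],[0,0,-110,0,80],[0,0,-125,0,80],[0,0,-130,0,80],[0,0,-130,0,80]]' && python3 -m crank '[[-15,15,0,0,80],[-40,45,0,0,80],[-70,75,0,0,80],[-100,105,0,0,80],[-130,135,0,0,80],[-160,165,0,0,80],[-185,190,0,0,80],[-200,210,0,0,80],[-205,215,0,0,80],[-205,215,0,0,80]]' && python3 -m crank '[[0,0,0,0,80],[0,0,0,0,80],[0,0,0,0,80]]'; python3 - <<'E'
from h import *
t=env.read_camera("top"); h=cv2.cvtColor(t["img"],cv2.COLOR_BGR2HSV); cv2.imwrite("pics/top7.png",t["img"])
m=cv2.inRange(h,(3,170,90),(14,255,255)); _,_,s,c=cv2.connectedComponentsWithStats(m)
for q,d in zip(s,c):
    if 60<q[4]<2000: print(q,onz(t,(d+0.3),120).round(1))
# change elsewhere
d=cv2.absdiff(t["img"],cv2.imread("pics/top0.png")).max(2)>40
n,_,s,c=cv2.connectedComponentsWithStats(d.astype(np.uint8))
print([q.tolist() for q in s[1:] if q[4]>15])
E
```

```text
t: 14.47
eef_pos: [517.0, -308.3, 240.4]
tcp_rot: [3.14, -0.002, 0.028]
ft_force: [-0.4, -0.2, 0.4]
opening: 0.842
grip_force: 0.0
t: 15.3
eef_pos: [316.6, -529.6, 237.3]
tcp_rot: [-3.139, 0.001, 0.026]
ft_force: [0.3, 0.6, -0.2]
opening: 0.843
grip_force: 0.0
t: 15.55
eef_pos: [319.1, -527.7, 238.8]
tcp_rot: [-3.141, 0.0, 0.03]
ft_force: [0.1, -0.2, 0.4]
opening: 0.843
grip_force: 0.0
[417 254  16  15 195] [ 506.2 -307.   120. ]
[220 259  16  16 196] [500.6  78.3 120. ]
[[320, 217, 6, 16, 58], [342, 216, 6, 16, 53], [327, 241, 18, 20, 264], [403, 250, 13, 27, 107], [416, 253, 18, 17, 237], [543, 359, 97, 71, 4466], [237, 401, 15, 6, 51], [604, 420, 36, 20, 191], [572, 424, 19, 31, 253], [162, 428, 27, 52, 734], [617, 442, 23, 13, 217], [372, 444, 70, 27, 257], [562, 460, 33, 20, 340], [445, 474, 14, 6, 43], [622, 477, 12, 3, 27]]
```

Cap top is at (506,-307), 11 mm off the grip. Checking that the bottle is truly upright using the scene camera too.

```bash
python3 - <<'E'
from h import *
t=env.read_camera("top"); s=env.read_camera("scene")
h=cv2.cvtColor(s["img"],cv2.COLOR_BGR2HSV); m=cv2.inRange(h,(3,170,90),(14,255,255)); _,_,st,c=cv2.connectedComponentsWithStats(m)
for q,d in zip(st,c):
    if 40<q[4]<2000: print("scene",q,d.round(1))
def px(c,w):
    q=np.linalg.inv(np.array(c["pose"]))@[*w,1]; u=q[:2]/q[2]; u=u*(1+c["k1"]*(u@u)); return (c["K"][0][0]*u+[c["K"][0][2],c["K"][1][2]]).round(1)
b=np.array([506.2,-307,0])
for w in (4,40,82,110,120): print(w,px(s,b+[0,0,w]),px(t,b+[0,0,w]))
img=s["img"].astype(int); m=((img[...,2]-img[...,1])>18)&((img[...,2]-img[...,1])<90)&(np.abs(img[...,1]-img[...,0])<28)
ti=t["img"].astype(int); print("top rows around (saturation blobs)")
x,y=px(s,b+[0,0,40]).astype(int)
for r in range(y-30,y+34,3): print(r,"".join("#" if v else "." for v in m[r,x-35:x+35]),x-35)
# top: non-grey mask of bottle footprint
d=cv2.absdiff(t["img"],cv2.imread("pics/top0.png")).max(2)>18
for r in range(238,285,2): print(r,"".join("#" if v else "." for v in d[r,395:450]))
E
```

```text
scene [108  10  36  27 580] [125.1  24.2]
scene [ 0 17  9 17 91] [ 2.7 26.4]
scene [396 191  17  14 192] [403.5 197.4]
scene [253 256  20  19 329] [262.8 264.9]
4 [399.4 244.7] [414.5 262.1]
40 [401.  229.5] [417.6 261.9]
82 [402.9 211.2] [421.4 261.6]
110 [404.1 198.6] [424.1 261.4]
120 [404.6 194.1] [425.2 261.3]
top rows around (saturation blobs)
199 .............................#####.###########........................ 366
202 ..............................####.##....#####........................ 366
205 ...................................#######............................ 366
208 ...###................................................................ 366
211 ######................................................................ 366
214 ##.................................................................... 366
217 .......................####################........................... 366
220 ......................####################............................ 366
223 .......................###################..........#................. 366
226 #####.................###########
[... 1729 characters left out ...]
#####.###################...............
264 .......#############.##################................
266 .......######.########################.................
268 ........######.#########.###########...................
270 .........######.############..#####....................
272 ...........#######.##############......................
274 ..............#######..######..........................
276 ................################.......................
278 ......................####.............................
280 .......................................................
282 .......................................................
284 .......................................................
```

Cap height (~110 mm) and body centreline match an upright bottle standing inside the front place, with nothing else moved. Handing in.

```bash
python3 -c "
from cell import env
print(env.job_done())"
```

```text
the job is handed in; nothing more can be done
None
```

The leaning tall bottle now stands upright and released in the front place of the tray with the short bottle, and the job is handed in at about 16 s; the images showed nothing else moved, but no verdict came back.

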